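Hold a grinding cup locked in a bench mill

TASK

Fit the lidded grinding cup to the bench mill: lower it into the collar with its two lugs in the two slots, push it fully down against the spring and turn it a quarter turn clockwise (seen from above) to the stop. Finish still gripping the cup, held fully down and fully turned, because the mill only runs while the cup is held like that. Keep the cup upright, and leave the open cup, the glass dish and the wash bottle where they stand.

Things in the scene. Friction and masses are not known exactly. Their poses are not given: they have to be found in the camera images.
- cup: closed steel cup, 104 mm tall, about 0.45 kg, standing on the bench. Origin: centre of its underside, z up. Foot 54 mm in diameter up to 24 mm, body 62 mm up to 64 mm, grey lid 65 mm up to 74 mm. Two lugs on the foot, at its +x and -x: 10 mm wide, reaching 35 mm from the axis, 3 to 9 mm above the underside. A half turn of the cup makes no difference
- cup_bar (a point): centre of the straight upright grip bar on the cup's lid, on the cup's axis, 89 mm above its underside, axes as the cup's. The bar is 56 mm long along x (in line with the lugs), 18 mm thick along y, from 74 to 104 mm above the underside: pinch it across its thickness
- mill: white bench mill, fixed, with a round grey collar on top. Origin: on the collar's axis, at the bench surface. The housing spans x = -112 to +75 mm and 61 mm to either side; flat deck 95 mm above the bench, a lower sloping control panel at its -x end. The collar is 95 mm in diameter and rises to 117 mm
- mill_mouth (a point): centre of the collar's top face, 117 mm above the bench, axes as the mill's. The collar's metal rim (bore 59 mm in diameter, 5 mm thick) is split by two slots 15 mm wide, at the mill's +x and -x, each marked by a white rib outside the collar: the lugs go down through them, then turn below the rim
- mill_press (a joint): how far the sprung seat in the collar, on which the cup then stands, is pushed down, m: 0 at rest (its face 108 mm above the bench), 0.010 at the hard stop (98 mm). The spring pushes up with 7 N at 0, 13 N at the stop. The lugs pass below the rim, so that the cup can turn, only from 0.005 on; if not kept pushed, the turned cup rises against the rim, back to 0.005
- mill_turn (a joint): how far the seat is turned clockwise seen from above, rad: 0 at rest (cup's lugs in line with the slots), 1.571 at the stop, a quarter turn. Two keys on the seat, 6 mm wide and 5 mm tall, sit in a groove along y in the cup's underside (9 mm wide) and turn with the cup, with 0.06 rad of play; a return spring resists with 0.05 Nm at 0, 0.16 Nm at the stop
- open_cup: a second steel cup of the same foot and lugs, without a lid, 62 mm in diameter, 64 mm tall, empty; leave it. Origin: centre of its underside
- dish: round glass dish, 90 mm in diameter, 45 mm tall; leave it. Origin: centre of its underside
- wash_bottle: white wash bottle with a bent spout, 62 mm in diameter, 185 mm tall; leave it. Origin: centre of its underside
Things that resemble listed ones, but are neither listed nor needed, are in the scene too. What is shaped like the cup but pink is not meant.

How it is judged:
On the way, in this order (a step that is already met when the one before it is completed fails the run):
1. the cup is picked up from the bench (height (world z) of cup above 0.03 m and contact force between the fingers and cup above 2 N), for 0.2 s.
2. the cup stands in the collar and is pushed down against the spring (value of joint mill_press above 0.004 m and horizontal distance between cup and mill_mouth below 0.005 m and z of cup in the frame of mill below 0.107 m), for 0.1 s.
At the end, for the whole second after the job is handed in: the gripper still holds the cup (contact over 3 N) in the mill's collar, upright within 0.1 rad and centred within 5 mm; the seat is pushed down over 7.5 mm (of 10), with the cup's underside less than 101.5 mm above the bench, and turned over 1.4 rad (of 1.57); the cup is still (value of joint mill_press above 0.0075 m and value of joint mill_turn above 1.4 rad and z of cup in the frame of mill below 0.1015 m and horizontal distance between cup and mill_mouth below 0.005 m and angle between cup's own z axis and vertical below 0.1 rad and contact force between the fingers and cup above 3 N and linear speed of cup below 0.05 m/s); the arm keeps its last pose, push and grip.
It fails at once if the cup is tipped over (angle between cup's own z axis and vertical above 0.6 rad).
It fails at once if the open cup, the dish or the wash bottle is moved more than 3 cm (distance of any of open_cup, dish, wash_bottle from where it was at the start of the episode above 0.03 m).
It also fails if it takes over 45 s, if anything falls off the work surface, if the arm or the gripper's body presses on something with over 40 N, if the wrist force passes 120 N, or if a joint passes its speed limit or range.

ROBOT

A 7-joint arm with a two-finger parallel gripper is mounted at the origin on the work surface. World frame = base frame: x ahead of the robot, y to its left, z up, the work surface at z = 0. Lengths are in m, angles in rad, forces in N, time in s.
With the tool pointing down it reaches from about 0.425 to 0.825 m from the base axis. Payload 3.6 kg.
Tool frame: the origin (TCP) lies on the mounting face of the last link; the fingertips stand 173 mm ahead of it and the grasp point (between the pads) lies r.grip_depth ahead of it (r.grip_depth is the distance from the TCP to the grasp point, in m); y points along the fingers, z is the direction in which the jaws open and shut, and the axes are right-handed (so a half turn about y gives the same grasp; the last joint's range is limited). The gripper opens to 85 mm and grips with 20 to 120 N. Pads are 22 mm wide; open, the fingers measure 114 mm over their backs; the gripper's body (76 mm by 85 mm) begins 54 mm behind the grasp point. The pads swing forward as they close: fully open they stand 13 mm farther back than shut.
Start: joints at [-1.22, 0.615, -0.013, 1.423, 0.008, 1.103, -0.04], TCP at [0.239, 0.604, 0.405] pointing down, gripper open.
Joint ranges: [-3.12, 3.12], [-0.3, 2.06], [-1.34, 1.32], [0.26, 2.42], [-1.36, 4.5], [0.01, 1.98], [-2.84, 2.84]. Speed limits (rad/s): [2.79, 2.79, 3.14, 3.14, 3.14, 3.14, 3.14].

INTERFACE

Orientations are given as a 3x3 rotation matrix whose columns are the frame's x, y, z axes.
In Python, from rig import r gives the robot as it stands. The module is installed in compiled form; this text tells all that it offers.
- The arm moves only by the tool send_rows, never from a script. Its argument "targets" is one flat list of numbers, 7 for each row, row after row: the shift along the tool's x, y, z in m, then the turn, a rotation vector about the tool's x, y, z in rad, then the finger opening in m, from 0 to 0.0854. In form: [dx, dy, dz, rx, ry, rz, gripper, dx, dy, dz, rx, ry, rz, gripper, ...]. A call has 1 to 20 rows; each row is the pose to reach, as a shift and turn from the pose measured when the call began, along the tool's axes at that moment; what a row does not reach only later rows make up. A row lasts 1/8 s, in which the tool goes at most 62.5 mm and 10.7 degrees, less where a joint would pass 70% of its speed; a pose out of reach is approached as far as the arm can. A call with a gripper value outside its range is refused whole. The fingers move at their own pace and stop on an object; the grip force is fixed at half the most. Time passes only in rows, so rows that repeat a pose let the fingers close. It gives the time, the measured TCP pose, the force and the opening at its end, in the units of the state.
- r.get_obs(): the state, without advancing time (a new reading comes with each control period).
- r.grab_frame(name): name is "scene" or "top" or "wrist"; returns (picture, depth): 400x640x3 uint8, blue, green, red; 400x640 float32, m along the optical axis (not along the pixel's ray), 0 where there is no reading.
- r.calibration(name): a dict with "fx", "fy", "cx", "cy" (pixels), "extrinsics" (4x4, takes a point from camera to world coordinates). Camera axes: x right, y down, z forward; pixel columns grow to the right and rows downward; lengths in m; the calibration is good to about 2 mm. The wrist camera is an equidistant fisheye: a pixel r from the principal point sees the ray r / f radians off the axis. A picture is of the moment at which its call begins: read the wrist's pose just before it. calibration takes no time and is no camera call; for the wrist camera it gives the pose at the moment of the call.
- r.job_done(): hands the job in, once; it reports no verdict.
The state is a dict: "time_s": time; "qpos": joint angles; "qvel": joint speeds; "tau": joint torques, N m; "ee_pos": TCP position; "ee_rot": TCP orientation; "ft_force": force on the tool from outside, world axes, zero at the start; "torque": the same for the moment, N m; "finger_gap": finger opening in m.
Only numpy, scipy, OpenCV 4.12 (cv2) and the standard library are available. Lean on these libraries where they do the work, as an engineer would, in place of code of your own. Each camera call takes 0.05 s, during which the arm holds its last target. There are 200 camera calls.

## Working session

There is one attempt and no reset: what is moved stays moved. The work goes in short steps, Python scripts to look and compute and a tool call to move; the robot and the scene stay as the last step left them, time stands still between calls to the robot, and variables do not carry over. Pictures are saved under pics/ and viewed, about 8 in all and at most 12, crops included, and the job is handed in when it is done.

Besides the shell and the picture viewer there is one more tool, called after "Request:" as name(argument=value, ...) on one line, values as JSON. send_rows: Moves the arm, as the interface text tells. Its arguments: {"type":"object","properties":{"targets":{"type":"array"}},"required":["targets"]}

```bash
mkdir -p pics; python3 - <<'E'
from rig import r
import cv2,numpy as np
o=r.get_obs()
for k in o: print(k,np.round(o[k],4).tolist())
print(r.grip_depth)
ims=[]
for n in ("scene","top"):
    im,d=r.grab_frame(n); np.savez(f"{n}.npz",im=im,d=d); cv2.imwrite(f"pics/{n}0.png",im)
    c=r.calibration(n); print(n,{k:np.round(v,4).tolist() for k,v in c.items()})
E
```

```text
time_s 0.0
qpos [-1.2205, 0.6159, -0.0126, 1.4249, 0.0081, 1.1034, -0.0404]
qvel [0.0004, 0.0004, 0.0004, -0.0006, -0.0015, 0.0004, 0.0004]
tau [-0.0007, -46.9223, 0.259, -17.1035, 0.01, 0.0096, -0.0]
ee_pos [0.239, 0.6041, 0.4035]
ee_rot [[0.9299, -0.0009, 0.3679], [-0.3679, -0.0024, 0.9299], [0.0, -1.0, -0.0026]]
ft_force [-0.2902, 0.1603, -0.5878]
torque [-0.0175, -0.0033, 0.0573]
finger_gap 0.0855
0.1547
scene {'fx': 467.1607, 'fy': 467.1607, 'cx': 313.4217, 'cy': 201.1905, 'extrinsics': [[-0.6784, 0.4062, -0.6121, 1.1516], [0.7347, 0.372, -0.5673, 0.7592], [-0.0028, -0.8346, -0.5508, 0.6891], [0.0, 0.0, 0.0, 1.0]]}
top {'fx': 468.0217, 'fy': 468.0217, 'cx': 315.8447, 'cy': 204.3949, 'extrinsics': [[-0.0081, -0.9894, 0.1448, 0.3417], [-0.9999, 0.0071, -0.0074, 0.143], [0.0062, -0.1449, -0.9894, 1.1847], [0.0, 0.0, 0.0, 1.0]]}
```

View pics/top0.png

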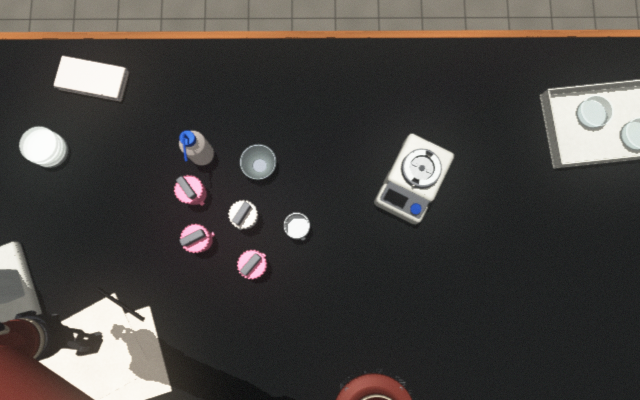

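View pics/scene0.png

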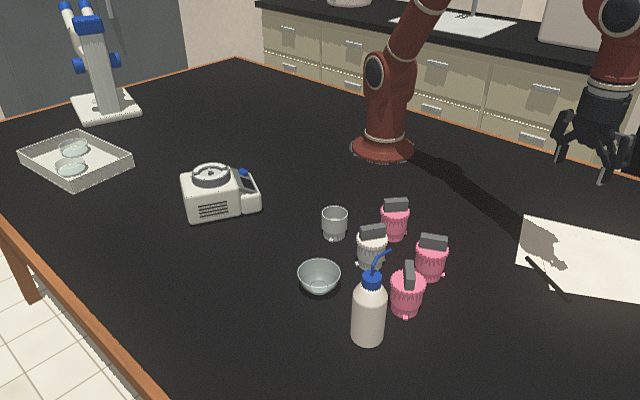

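The top view shows three pink cups at (189,190), (196,238) and (252,264), the open cup at (297,226), and one steel cup with a grey bar at (243,214). The steel one is the only one that is closed and not pink, so it fits. The mill collar is at (421,168). I'll measure these and confirm with an enlarged crop.

```bash
cat > h.py <<'E'
import numpy as np,cv2
from rig import r
def plane(name,uv,z,c=None):
    c=c or r.calibration(name); E=np.array(c["extrinsics"]); uv=np.atleast_2d(uv).astype(float)
    d=np.c_[(uv[:,0]-c["cx"])/c["fx"],(uv[:,1]-c["cy"])/c["fy"],np.ones(len(uv))]@E[:3,:3].T
    t=(z-E[2,3])/d[:,2]; return (E[:3,3]+t[:,None]*d)[:,:2]
def cloud(name,d,c=None):
    c=c or r.calibration(name); E=np.array(c["extrinsics"]); v,u=np.mgrid[:400,:640]
    p=np.stack([(u-c["cx"])/c["fx"]*d,(v-c["cy"])/c["fy"]*d,d],-1); return p@E[:3,:3].T+E[:3,3]
E
python3 - <<'E'
from h import *
f=np.load("top.npz"); im,d=f["im"],f["d"]; P=cloud("top",d)
def rect(m,box,z,lab):
    x0,y0,x1,y1=box; k=np.zeros(m.shape,np.uint8); k[y0:y1,x0:x1]=m[y0:y1,x0:x1]
    n,L,s,_=cv2.connectedComponentsWithStats(k); i=1+np.argmax(s[1:,4]); v,u=np.nonzero(L==i)
    w=plane("top",np.c_[u,v],z).astype(np.float32); (c,sz,a)=cv2.minAreaRect(w*1000)
    ev,V=np.linalg.eigh(np.cov(w.T)); ax=V[:,1]
    print(lab,len(u),"rect c",np.round(c,1),"size",np.round(sz,1),"mean",np.round(w.mean(0),4),"axis deg",np.degrees(np.arctan2(ax[1],ax[0])), "px",u.mean(),v.mean(),"z",np.median(P[v,u,2]))
Z=P[...,2]
rect((Z>.094)&(Z<.115),(225,195,265,235),.104,"bar(depth)")
rect((Z>.055)&(Z<.12),(225,195,265,235),.074,"cup all")
rect((Z>.108)&(Z<.13),(370,130,460,225),.117,"collar")
rect((Z>.085)&(Z<.13),(370,130,460,225),.095,"housing deck")
rect((Z>.04)&(Z<.13),(370,130,460,225),.095,"housing all")
a=cv2.resize(im[185:280,170:320],None,fx=5,fy=5,interpolation=cv2.INTER_CUBIC)[:,:]
b=cv2.resize(im[130:225,370:460],None,fx=5,fy=5,interpolation=cv2.INTER_CUBIC)
a=a[:,200:550]
cv2.imwrite("pics/crop1.png",np.hstack([a,b]))
E
```

```text
bar(depth) 196 rect c [481.8 310.5] size [19.5 55.5] mean [0.4818 0.3106] axis deg 147.93921027927627 px 240.3877551020408 212.64285714285714 z 0.10354634604841129
cup all 616 rect c [481.9 310.8] size [66.9 67.1] mean [0.4821 0.3109] axis deg -177.14845242266264 px 242.22402597402598 214.12662337662337 z 0.07617506428021692
collar 947 rect c [ 583.5 -111.3] size [90.7 93.5] mean [ 0.5824 -0.1112] axis deg 85.91256396097256 px 421.0031678986272 167.93030623020064 z 0.11582030135958155
housing deck 2854 rect c [ 584.1 -111.3] size [120.9 145.1] mean [ 0.5861 -0.1128] axis deg 153.08534791769534 px 419.4740714786265 168.48458304134547 z 0.09704297625602665
housing all 4053 rect c [563.  -98.5] size [124.2 194.5] mean [ 0.5632 -0.0984] axis deg 150.70601572202628 px 413.79940784603997 178.01233654083396 z 0.0940591367779875
```

View pics/crop1.png

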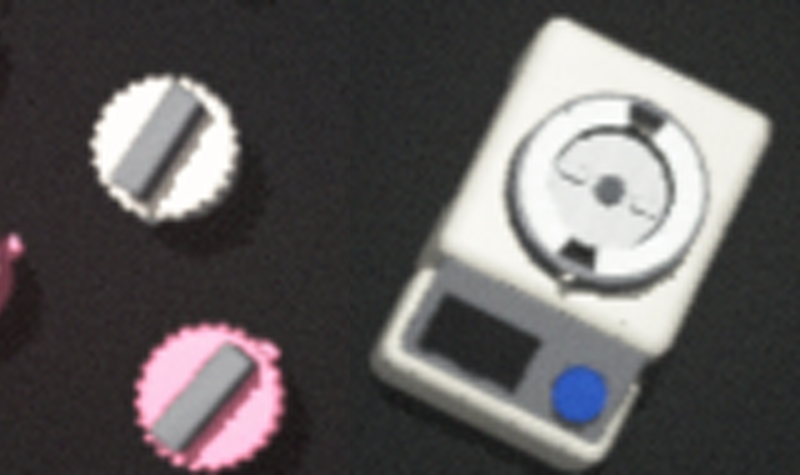

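The crop confirms the steel cup: white-lidded, with a grey bar, beside a pink one. The mill's slots show at crop (647,115) and (578,252), and its panel is at lower left, so mill +x points up and right. Next I'll cross-check both with the scene camera and refine the mill's yaw.

```bash
python3 - <<'E'
from h import *
T=np.load("top.npz"); S=np.load("scene.npz")
for n,f in(("top",T),("scene",S)):
    P=cloud(n,f["d"]); 
    for lab,c,z0,z1,R in(("bar",(.482,.311),.099,.11,.045),("lid+bar",(.482,.311),.066,.11,.045),("collar",(.5835,-.1113),.112,.125,.07),("deck",(.5835,-.1113),.085,.125,.14)):
        m=(np.hypot(P[...,0]-c[0],P[...,1]-c[1])<R)&(P[...,2]>z0)&(P[...,2]<z1)
        q=P[m]; rc=cv2.minAreaRect((q[:,:2]*1000).astype(np.float32)); (cc,rr)=cv2.minEnclosingCircle((q[:,:2]*1000).astype(np.float32))
        ev,V=np.linalg.eigh(np.cov(q[:,:2].T)); a=np.degrees(np.arctan2(V[1,1],V[0,1]))
        print(n,lab,m.sum(),"z",np.round(np.median(q[:,2]),4),"rect",np.round(rc[0],1),np.round(rc[1],1),round(rc[2],1),"circ",np.round(cc,1),round(rr,1),"pca",round(a,1))
# slots: dark pixels on ring radius 29..44 at z=.112 in top
im=T["im"]; g=im.max(2).astype(float)
for c in [(.5835,-.1113)]:
    ang=np.radians(np.arange(0,360,2)); E=np.array(r.calibration("top")["extrinsics"]); k=r.calibration("top")
    prof=[]
    for a in ang:
        p=np.array([[c[0]+R*np.cos(a),c[1]+R*np.sin(a),.117] for R in np.arange(.034,.042,.001)]); q=(p-E[:3,3])@E[:3,:3]
        u=(k["fx"]*q[:,0]/q[:,2]+k["cx"]).astype(np.float32);v=(k["fy"]*q[:,1]/q[:,2]+k["cy"]).astype(np.float32)
        prof.append(cv2.remap(g.astype(np.float32),u[None],v[None],1).min())
    prof=np.array(prof); print([(int(np.degrees(a)),int(x)) for a,x in zip(ang,prof) if x<120])
# outer edges of housing: angle via long lines
m=((cloud("top",T["d"])[...,2]>.085)).astype(np.uint8); k=np.zeros_like(m); k[130:225,370:460]=m[130:225,370:460]
cn=max(cv2.findContours(k,0,1)[0],key=cv2.contourArea)[:,0]
ap=cv2.approxPolyDP(cn,4,True)[:,0]; print(np.c_[ap,np.round(plane("top",ap,.095),4)])
E
```

```text
top bar 185 z 0.1037 rect [482.5 311.4] [18.7 55.5] 56.9 circ [482.6 311.7] 28.4 pca 147.4
top lid+bar 613 z 0.0762 rect [482.1 311.1] [66.2 67.2] 34.2 circ [482.6 311.4] 34.2 pca 132.0
top collar 710 z 0.1168 rect [ 584.2 -112.2] [90.6 90.9] 25.7 circ [ 584.9 -111.5] 48.9 pca 72.5
top deck 2900 z 0.0968 rect [ 575.  -107.5] [122. 169.] 62.5 circ [ 578.3 -109.7] 96.1 pca 158.1
scene bar 153 z 0.1024 rect [486.7 312.6] [20.4 53. ] 55.5 circ [488.3 314.5] 27.0 pca 147.0
scene lid+bar 683 z 0.0805 rect [494.3 318.7] [49.2 66.8] 38.8 circ [486.7 313.1] 34.3 pca 140.8
scene collar 373 z 0.1151 rect [ 589.6 -111.4] [91.6 92.3] 45.5 circ [ 588.5 -111.3] 49.1 pca 57.3
scene deck 1606 z 0.0967 rect [ 584.5 -107.1] [126.3 160.1] 61.6 circ [ 587.3 -109.8] 91.9 pca 147.5
[(144, 82), (146, 63), (148, 58), (150, 54), (152, 52), (154, 52), (156, 52), (158, 53), (160, 53), (162, 56), (164, 71), (166, 87), (320, 108), (322, 75), (324, 66), (326, 64), (328, 66), (330, 64), (332, 66), (334, 66), (336, 64), (338, 73), (340, 93)]
[[ 4.090e+02  1.340e+02  6.710e-01 -9.090e-02]
 [ 3.870e+02  1.850e+02  5.464e-01 -3.410e-02]
 [ 4.270e+02  2.040e+02  5.003e-01 -1.271e-01]
 [ 4.530e+02  1.550e+02  6.184e-01 -1.945e-01]]
```

Cup at (0.484, 0.312), bar yaw −32.7°. Mill at (0.586, −0.1115), yaw −27.5°. The sizes (bar 19×55 mm, lid 66 mm, collar z 0.117) and the reach all check out. I'm moving above the cup.

Request:
send_rows(targets=[0.04,0.003,-0.022,0,0.02,0,0.05,0.085,0.006,-0.046,0,0.05,0,0.05,0.135,0.01,-0.073,0,0.08,0,0.05,0.185,0.015,-0.1,0,0.11,0,0.05,0.235,0.02,-0.127,0,0.14,0,0.05,0.285,0.025,-0.154,0,0.17,0,0.05,0.315,0.03,-0.17,0,0.19,0,0.05,0.335,0.03,-0.181,0,0.194,0,0.05,0.335,0.03,-0.181,0,0.194,0,0.05,0.335,0.03,-0.181,0,0.194,0,0.05])

```text
time_s: 1.35
ee_pos: [0.483, 0.3138, 0.3738]
ee_rot: [[0.843, -0.002, 0.539], [-0.539, -0.001, 0.843], [-0.001, -1.0, -0.002]]
ft_force: [-0.7, -0.2, 0.3]
finger_gap: 0.0502
```

```bash
python3 - <<'E'
from h import *
o=r.get_obs(); print(o["ee_pos"],o["ee_rot"],o["finger_gap"],o["time_s"],r.grip_depth)
c=r.calibration("wrist"); im,d=r.grab_frame("wrist"); np.savez("w1.npz",im=im,d=d,**{k:np.array(v) for k,v in c.items()}); cv2.imwrite("pics/w1.png",im)
print(c)
E
```

```text
[0.48296723 0.31380348 0.37384141] [[ 0.84255982 -0.00214896  0.53859848]
 [-0.53860164 -0.00131164  0.84255953]
 [-0.00110418 -0.99999683 -0.00226256]] 0.050222093714915955 1.35 0.1547
{'fx': 309.70691628693146, 'fy': 309.70691628693146, 'cx': 321.1080651588574, 'cy': 201.02579302921757, 'extrinsics': array([[ 0.53893519,  0.80811949,  0.23767992,  0.42313751],
       [ 0.8423456 , -0.5164801 , -0.15395516,  0.35225935],
       [-0.00165721,  0.28318049, -0.9590652 ,  0.34256273],
       [ 0.        ,  0.        ,  0.        ,  1.        ]])}
```

View pics/w1.png

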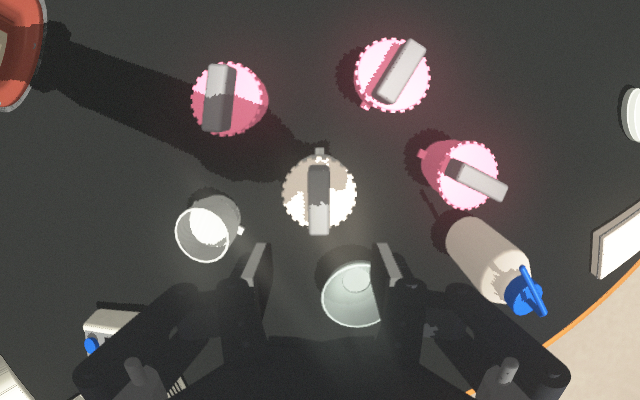

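The wrist view shows the steel cup's bar upright in the image, spanning (309–329, 166–235), with a lug at (319,152). The three pink cups, the dish (355,295) and the open cup (207,230) stand clear of the fingers. Refining the bar position from here.

```bash
cat >> h.py <<'E'
def wcloud(d,c):
    v,u=np.mgrid[:400,:640]; x=(u-c["cx"])/c["fx"]; y=(v-c["cy"])/c["fy"]; t=np.hypot(x,y)+1e-9; s=np.tan(t)/t
    E=np.array(c["extrinsics"]); p=np.stack([x*s*d,y*s*d,d],-1); return p@E[:3,:3].T+E[:3,3]
E
python3 - <<'E'
from h import *
f=np.load("w1.npz"); c={k:f[k] for k in f}; P=wcloud(f["d"],c)
for lab,z0,z1,R in(("bar",.097,.115,.04),("lid",.068,.115,.045)):
    m=(np.hypot(P[...,0]-.483,P[...,1]-.312)<R)&(P[...,2]>z0)&(P[...,2]<z1); m[240:]=0
    q=P[m]; rc=cv2.minAreaRect((q[:,:2]*1000).astype(np.float32)); ev,V=np.linalg.eigh(np.cov(q[:,:2].T))
    v,u=np.nonzero(m)
    print(lab,m.sum(),np.median(q[:,2]),rc,np.degrees(np.arctan2(V[1,1],V[0,1])),q.mean(0),u.min(),u.max(),v.min(),v.max(), cv2.minEnclosingCircle((q[:,:2]*1000).astype(np.float32)))
E
```

```text
bar 1458 0.10332354050579574 ((483.2232971191406, 310.5357971191406), (17.73765754699707, 55.645294189453125), 57.72232437133789) 147.66673812309907 [0.48210018 0.31148767 0.1031449 ] 307 329 169 235 ((483.35760498046875, 310.51336669921875), 28.594261169433594)
lid 4234 0.07392750419344044 ((482.5133361816406, 311.6365661621094), (67.38068389892578, 64.87275695800781), 52.64614486694336) 151.71324287911756 [0.4810386  0.3123475  0.08385819] 282 356 157 235 ((483.19378662109375, 310.6789245605469), 34.357791900634766)
```

Request:
send_rows(targets=[0.0016,0.03,-0.0025,0,0,0,0.05,0.0016,0.07,-0.0025,0,0,0,0.05,0.0016,0.1,-0.0025,0,0,0,0.05,0.0016,0.116,-0.0025,0,0,0,0.05,0.0016,0.121,-0.0025,0,0,0,0.05,0.0016,0.121,-0.0025,0,0,0,0.05,0.0016,0.121,-0.0025,0,0,0,0.01,0.0016,0.121,-0.0025,0,0,0,0.005,0.0016,0.121,-0.0025,0,0,0,0.005,0.0016,0.121,-0.0025,0,0,0,0.005,0.0016,0.121,-0.0025,0,0,0,0.005])

```text
time_s: 2.78
ee_pos: [0.4829, 0.3111, 0.2541]
ee_rot: [[0.843, -0.0, 0.538], [-0.538, -0.0, 0.843], [-0.0, -1.0, -0.0]]
ft_force: [-0.2, -1.0, 5.5]
finger_gap: 0.0171
```

Request:
send_rows(targets=[0,-0.01,0,0,0,0,0.0,0,-0.03,0,0,0,0,0.0,0,-0.06,0,0,0,0,0.0,0,-0.1,0,0,0,0,0.0,0,-0.135,0,0,0,0,0.0,0,-0.15,0,0,0,0,0.0,0,-0.155,0,0,0,0,0.0,0,-0.155,0,0,0,0,0.0])

```text
time_s: 3.78
ee_pos: [0.4826, 0.3109, 0.4078]
ee_rot: [[0.843, -0.003, 0.538], [-0.538, -0.002, 0.843], [-0.001, -1.0, -0.003]]
ft_force: [1.1, 0.1, -4.6]
finger_gap: 0.0171
```

```bash
python3 - <<'E'
from h import *
o=r.get_obs(); print(o["ee_pos"],o["ee_rot"],o["finger_gap"],o["time_s"],o["ft_force"],o["torque"])
c=r.calibration("wrist"); im,d=r.grab_frame("wrist"); np.savez("w2.npz",im=im,d=d,**{k:np.array(v) for k,v in c.items()}); cv2.imwrite("pics/w2.png",im)
E
```

```text
[0.4825753  0.31092714 0.40777201] [[ 0.84298835 -0.00274751  0.5379248 ]
 [-0.53793009 -0.00177506  0.84298758]
 [-0.00136127 -0.99999465 -0.00297432]] 0.01714545816696238 3.775 [ 1.07180471  0.12282193 -4.57227712] [ 0.01040772 -0.03188304 -0.02379369]
```

View pics/w2.png

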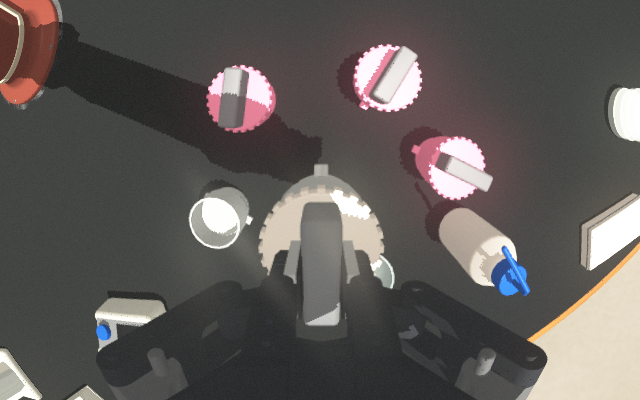

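The cup hangs in the gripper (4.6 N) with its bar between the pads, the lid centred near (321,250) and a lug at (321,170). I'll measure the cup's axis in the tool frame.

```bash
python3 - <<'E'
from h import *
from scipy.optimize import least_squares
f=np.load("w2.npz"); c={k:f[k] for k in f}; P=wcloud(f["d"],c)
p0=np.array([.4825753,.31092714,.40777201]); R=np.array([[0.84298835,-0.00274751,0.5379248],[-0.53793009,-0.00177506,0.84298758],[-0.00136127,-0.99999465,-0.00297432]])
Q=(P-p0)@R
m=(np.hypot(Q[...,0],Q[...,2])<.05)&(f["d"]>0); v,u=np.nonzero(m)
h=np.histogram(Q[m][:,1],bins=np.arange(.12,.3,.004)); print([(round(b,3),int(n)) for n,b in zip(*h) if n>20])
lid=m&(abs(Q[...,1]-np.median(Q[m&(Q[...,1]>.17)&(Q[...,1]<.19)][:,1]))<.004)
q=Q[lid]; print("lid y",np.median(q[:,1]),len(q))
a=np.degrees(np.arctan2(q[:,2],q[:,0])); rr=np.hypot(q[:,0],q[:,2]); E=[]
for k in range(-180,180,4):
    s=(a>=k)&(a<k+4)
    if s.sum()>3: j=np.where(s)[0][np.argmax(rr[s])]; E.append(q[j,[0,2]]) if rr[j]>.028 else None
E=np.array(E); s=least_squares(lambda x:np.hypot(E[:,0]-x[0],E[:,1]-x[1])-x[2],[0,0,.0325],loss="soft_l1",f_scale=.001); print("lid circle",len(E),s.x, np.abs(s.fun).max())
s=least_squares(lambda x:np.hypot(E[:,0]-x[0],E[:,1]-x[1])-.0325,[0,0],loss="soft_l1",f_scale=.001); print("R fixed",s.x)
b=m&(Q[...,1]>.142)&(Q[...,1]<.155); q=Q[b]; q=q[abs(q[:,2])<.007]; print("bar top y",np.median(q[:,1]),"x range",np.percentile(q[:,0],[0,1,50,99,100]),"z",np.percentile(q[:,2],[1,99]))
lg=m&(Q[...,1]>.235)&(Q[...,0]>.03); lg=m&(u.size>0)&lg; q=Q[lg]; print("lug",len(q), q.mean(0) if len(q) else 0, q.max(0) if len(q) else 0,q.min(0) if len(q) else 0)
E
```

```text
[(np.float64(0.12), 1319), (np.float64(0.124), 975), (np.float64(0.128), 680), (np.float64(0.132), 280), (np.float64(0.136), 570), (np.float64(0.14), 244), (np.float64(0.144), 319), (np.float64(0.148), 4046), (np.float64(0.152), 633), (np.float64(0.156), 284), (np.float64(0.16), 317), (np.float64(0.164), 215), (np.float64(0.168), 158), (np.float64(0.172), 73), (np.float64(0.176), 609), (np.float64(0.18), 3714), (np.float64(0.184), 264), (np.float64(0.188), 62), (np.float64(0.196), 39), (np.float64(0.2), 62), (np.float64(0.204), 103), (np.float64(0.208), 105), (np.float64(0.212), 101), (np.float64(0.216), 94), (np.float64(0.22), 97), (np.float64(0.224), 79), (np.float64(0.244), 162), (np.float64(0.248), 33)]
lid y 0.18074283789946222 4364
lid circle 60 [0.00072467 0.00015278 0.0337247 ] 0.002424392573232438
R fixed [-0.00063739  0.00017019]
bar top y 0.15065337689998248 x range [-0.02812744 -0.02715796 -0.00456613  0.02690602  0.02864183] z [-0.00685294  0.00688702]
lug 0 0 0 0
```

The cup is centred in the grip to within 1 mm, and its underside is 0.2547 below the TCP. I'll carry it to a waypoint 0.1 m past the collar along the mill's +x, so that the wrist camera sees the mouth unobstructed.

Request:
send_rows(targets=[0.015,-0.003,-0.01,0,-0.003,0,0.0,0.045,-0.006,-0.031,0,-0.01,0,0.0,0.08,-0.006,-0.056,0,-0.016,0,0.0,0.115,-0.006,-0.081,0,-0.024,0,0.0,0.15,-0.006,-0.106,0,-0.032,0,0.0,0.185,-0.006,-0.131,0,-0.04,0,0.0,0.22,-0.006,-0.156,0,-0.048,0,0.0,0.255,-0.006,-0.181,0,-0.056,0,0.0,0.29,-0.006,-0.206,0,-0.064,0,0.0,0.325,-0.006,-0.231,0,-0.072,0,0.0,0.36,-0.006,-0.256,0,-0.08,0,0.0,0.39,-0.006,-0.275,0,-0.085,0,0.0,0.408,-0.006,-0.287,0,-0.088,0,0.0,0.414,-0.006,-0.2915,0,-0.088,0,0.0,0.414,-0.006,-0.2915,0,-0.088,0,0.0])

```text
time_s: 5.7
ee_pos: [0.6743, -0.1583, 0.413]
ee_rot: [[0.886, -0.005, 0.463], [-0.463, -0.002, 0.886], [-0.004, -1.0, -0.004]]
ft_force: [0.4, -0.2, -3.3]
finger_gap: 0.0171
```

```bash
python3 - <<'E'
from h import *
o=r.get_obs(); print(o["ee_pos"],o["ee_rot"],o["finger_gap"],o["time_s"],o["ft_force"],o["qpos"])
c=r.calibration("wrist"); im,d=r.grab_frame("wrist"); np.savez("w3.npz",im=im,d=d,p=o["ee_pos"],R=o["ee_rot"],**{k:np.array(v) for k,v in c.items()}); cv2.imwrite("pics/w3.png",im)
E
```

```text
[ 0.67434732 -0.15827373  0.41300565] [[ 0.88645015 -0.00523257  0.46279451]
 [-0.46280848 -0.00180784  0.88645645]
 [-0.00380179 -0.99998468 -0.00402424]] 0.017107564639000653 5.7 [ 0.36632045 -0.21957405 -3.32855798] [ 0.16066053  0.68291249  0.07378492  1.26748602 -0.04686772  1.19762309
  1.32488947]
```

View pics/w3.png

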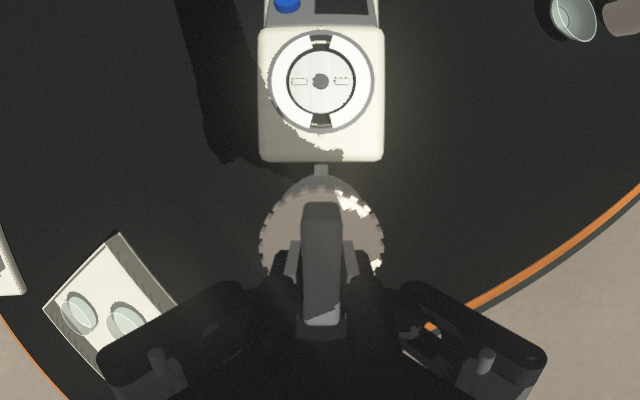

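The collar shows clearly, centred at about (320,81), with its slots at (320,42) and (320,120) nearly in line with the cup's lug at (321,168). I'll fit the ring and the slots.

```bash
python3 - <<'E'
from h import *
from scipy.optimize import least_squares
f=np.load("w3.npz"); c={k:f[k] for k in f}; E=c["extrinsics"]; g=f["im"].max(2)
P=wcloud(f["d"],c)
def ray(uv,z):
    uv=np.atleast_2d(uv).astype(float); x=(uv[:,0]-c["cx"])/c["fx"]; y=(uv[:,1]-c["cy"])/c["fy"]; t=np.hypot(x,y)+1e-9
    d=np.c_[x*np.sin(t)/t,y*np.sin(t)/t,np.cos(t)]@E[:3,:3].T; return (E[:3,3]+((z-E[2,3])/d[:,2])[:,None]*d)[:,:2]
k=(g>235).astype(np.uint8); k[:25]=0;k[140:]=0;k[:,:262]=0;k[:,382:]=0
cs=cv2.findContours(k,1,1)[0]
fit=lambda q:least_squares(lambda s:np.hypot(q[:,0]-s[0],q[:,1]-s[1])-s[2],[.585,-.11,.04],loss="soft_l1",f_scale=.0007).x
m=(P[...,2]>.113)&(P[...,2]<.122)&(np.hypot(P[...,0]-.586,P[...,1]+.1115)<.055)
q=P[m]; print("collar depth",m.sum(),np.median(q[:,2]),cv2.minEnclosingCircle((q[:,:2]*1000).astype(np.float32)))
uv=np.argwhere(m)[:,::-1]; w=ray(uv,.117); print("rays",cv2.minEnclosingCircle((w*1000).astype(np.float32)))
# radial edges on z=.117 plane about estimate
C=np.array([.586,-.1115]); S=np.linalg.inv(E)
def bright(p,z):
    q=np.c_[p,np.full(len(p),z)]@S[:3,:3].T+S[:3,3]; t=np.arctan2(np.hypot(q[:,0],q[:,1]),q[:,2]); ph=np.arctan2(q[:,1],q[:,0])
    return cv2.remap(g.astype(np.float32),(c["fx"]*t*np.cos(ph)+c["cx"]).astype(np.float32)[None],(c["fy"]*t*np.sin(ph)+c["cy"]).astype(np.float32)[None],1)[0]
rad=np.arange(.025,.055,.0003)
for it in range(2):
    inn,out=[],[]
    for a in np.radians(np.arange(0,360,3)):
        b=bright(C+rad[:,None]*[np.cos(a),np.sin(a)],.117); dd=np.diff(b); w1=(rad[:-1]>.026)&(rad[:-1]<.034); w2=rad[:-1]>.038
        i=np.argmax(np.where(w1,dd,-99)); j=np.argmin(np.where(w2,dd,99))
        if b[60-20:60].min()>180:
            inn.append(C+rad[i]*np.array([np.cos(a),np.sin(a)])); out.append(C+rad[j]*np.array([np.cos(a),np.sin(a)]))
    fi,fo=fit(np.array(inn)),fit(np.array(out)); print("inner",fi,"outer",fo,len(inn)); C=(fi[:2]+fo[:2])/2
aa=np.arange(0,360,.5)
for rr_ in(.033,.036,.039):
  b=bright(C+rr_*np.c_[np.cos(np.radians(aa)),np.sin(np.radians(aa))],.117)
  for lo,hi in((130,175),(310,355)):
    s=(aa>lo)&(aa<hi)&(b<140); print(rr_,"slot",aa[s].min() if s.any() else None,aa[s].max() if s.any() else None,"mean",aa[s].mean())
# cup now: lid circle
Q=(P-c["p"])@c["R"]; print("cup centre world",c["p"]+c["R"]@[0,.2547,0.0002], "tool x yaw",np.degrees(np.arctan2(c["R"][1,0],c["R"][0,0])))
E
```

```text
collar depth 4709 0.11615791293221539 ((586.9568481445312, -112.01837921142578), 48.640419006347656)
rays ((586.3217163085938, -113.85799407958984), 48.090328216552734)
inner [ 0.58581928 -0.11361613  0.02917119] outer [ 0.58604167 -0.11373296  0.04197224] 47
inner [ 0.58508269 -0.11433004  0.030127  ] outer [ 0.58564057 -0.11339894  0.04221178] 10
0.033 slot 139.0 143.5 mean 141.25
0.033 slot 321.0 346.0 mean 333.5
0.036 slot 139.0 164.5 mean 151.75
0.036 slot 320.5 346.5 mean 333.5
0.039 slot 138.5 165.0 mean 151.75
0.039 slot 327.0 331.5 mean 329.1666666666667
cup centre world [ 0.67310714 -0.1585569   0.15830875] tool x yaw -27.56869849818161
```

Mill centre is about (0.586, −0.113), slot axis −27.4°, and the tool yaw of −27.6° already matches. Moving above the mouth.

Request:
send_rows(targets=[-0.02,0.003,0,0.001,0,-0.001,0.0,-0.05,0.008,0,0.002,0,-0.002,0.0,-0.08,0.015,-0.0005,0.003,0,-0.003,0.0,-0.095,0.02,-0.0007,0.004,0,-0.004,0.0,-0.0992,0.024,-0.0007,0.004,-0.002,-0.004,0.0,-0.0992,0.024,-0.0007,0.004,-0.002,-0.004,0.0,-0.0992,0.024,-0.0007,0.004,-0.002,-0.004,0.0])

```text
time_s: 6.62
ee_pos: [0.5867, -0.112, 0.39]
ee_rot: [[0.888, 0.002, 0.46], [-0.46, 0.0, 0.888], [0.002, -1.0, 0.001]]
ft_force: [0.1, 0.2, -3.8]
finger_gap: 0.0165
```

```bash
python3 - <<'E'
from h import *
o=r.get_obs(); print(o["ee_pos"],o["ee_rot"],o["finger_gap"],o["time_s"],o["ft_force"])
R=o["ee_rot"];p=np.array(o["ee_pos"]);print("bottom",p+R@[0,.2547,0],"shift tool",R.T@(np.array([.586,-.113,p[2]])-p),"yaw",np.degrees(np.arctan2(R[1][0],R[0][0])))
a,_=r.grab_frame("top"); b,_=r.grab_frame("scene")
a=cv2.resize(a[120:225,370:470],None,fx=4,fy=4,interpolation=2);b=cv2.resize(b[80:220,160:260],None,fx=3,fy=3,interpolation=2)
cv2.imwrite("pics/m4.png",np.hstack([a,b]))
E
```

```text
[ 0.58666744 -0.1120458   0.38997512] [[ 8.88135399e-01  2.03495644e-03  4.59577384e-01]
 [-4.59579033e-01  4.06950641e-04  8.88136784e-01]
 [ 1.62029436e-03 -9.99997847e-01  1.29665058e-03]] 0.01654099904569657 6.625 [ 0.06596656  0.23769695 -3.77201861]
bottom [ 0.58718575 -0.11194215  0.13527567] shift tool [-1.54251908e-04 -1.74653063e-06 -1.15419944e-03] yaw -27.35998552077537
```

View pics/m4.png

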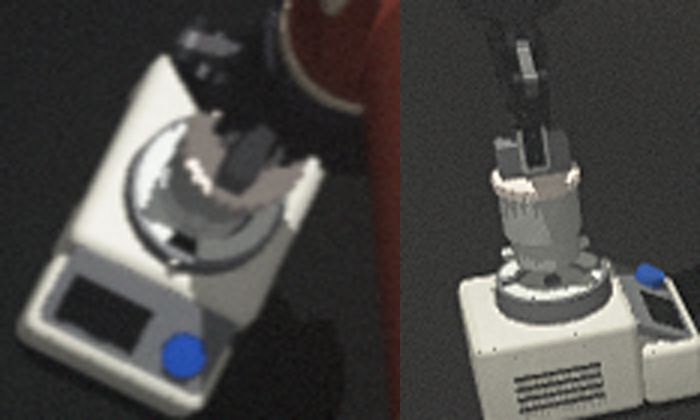

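The cup stands above the collar in both views, lugs in line with the slots (a dark slot shows just at the lug, at (185,243)). I'll correct by 1.5 mm and lower it gently.

Request:
send_rows(targets=[-0.0003,0.003,-0.001,0,0,0.001,0.0,-0.0006,0.006,-0.0015,-0.001,0,0.002,0.0,-0.0006,0.01,-0.0015,-0.001,0,0.002,0.0,-0.0006,0.014,-0.0015,-0.001,0,0.002,0.0,-0.0006,0.018,-0.0015,-0.001,0,0.002,0.0,-0.0006,0.021,-0.0015,-0.001,0,0.002,0.0,-0.0006,0.024,-0.0015,-0.001,0,0.002,0.0,-0.0006,0.024,-0.0015,-0.001,0,0.002,0.0])

```text
time_s: 7.72
ee_pos: [0.5853, -0.1132, 0.3655]
ee_rot: [[0.888, -0.001, 0.46], [-0.46, 0.001, 0.888], [-0.001, -1.0, -0.0]]
ft_force: [0.6, -0.1, -3.9]
finger_gap: 0.0171
```

Request:
send_rows(targets=[0,0.002,0,0,0,0,0.0,0,0.004,0,0,0,0,0.0,0,0.006,0,0,0,0,0.0,0,0.008,0,0,0,0,0.0,0,0.01,0,0,0,0,0.0,0,0.012,0,0,0,0,0.0,0,0.012,0,0,0,0,0.0,0,0.012,0,0,0,0,0.0])

```text
time_s: 8.72
ee_pos: [0.5854, -0.1133, 0.3547]
ee_rot: [[0.888, -0.0, 0.46], [-0.46, 0.0, 0.888], [-0.0, -1.0, 0.0]]
ft_force: [-2.9, 0.2, 6.5]
finger_gap: 0.0166
```

The cup is in the collar: underside at 0.100, 10 N of spring load, no jamming. I'm pushing a bit further and turning it clockwise (+ry).

Request:
send_rows(targets=[0,0.002,0,0,0,0,0.0,0,0.003,0,0,0,0,0.0,0,0.003,0,0,0.08,0,0.0,0,0.003,0,0,0.18,0,0.0,0,0.003,0,0,0.29,0,0.0,0,0.003,0,0,0.4,0,0.0,0,0.003,0,0,0.5,0,0.0,0,0.003,0,0,0.6,0,0.0,0,0.003,0,0,0.7,0,0.0,0,0.003,0,0,0.8,0,0.0,0,0.003,0,0,0.8,0,0.0])

```text
time_s: 10.1
ee_pos: [0.5855, -0.1136, 0.3531]
ee_rot: [[0.289, 0.002, 0.957], [-0.957, -0.001, 0.289], [0.001, -1.0, 0.001]]
ft_force: [-2.5, -0.2, 7.6]
finger_gap: 0.0171
```

Request:
send_rows(targets=[0,0.0025,0,0,0.06,0,0.0,0,0.0025,0,0,0.16,0,0.0,0,0.0025,0,0,0.26,0,0.0,0,0.0025,0,0,0.36,0,0.0,0,0.0025,0,0,0.46,0,0.0,0,0.0025,0,0,0.56,0,0.0,0,0.0025,0,0,0.66,0,0.0,0,0.0025,0,0,0.74,0,0.0,0,0.0025,0,0,0.79,0,0.0,0,0.0025,0,0,0.81,0,0.0,0,0.0025,0,0,0.81,0,0.0,0,0.0025,0,0,0.81,0,0.0])

```text
time_s: 11.6
ee_pos: [0.5853, -0.1139, 0.352]
ee_rot: [[-0.493, 0.002, 0.87], [-0.87, -0.001, -0.493], [0.0, -1.0, 0.002]]
ft_force: [-2.8, 0.7, 8.5]
finger_gap: 0.0168
```

```bash
python3 - <<'E'
from h import *
o=r.get_obs(); R=np.array(o["ee_rot"]); print(o["ee_pos"],R,o["finger_gap"],o["time_s"],o["ft_force"],o["torque"],np.abs(o["qvel"]).max(),o["qpos"])
print("turned deg", -27.4-np.degrees(np.arctan2(R[1,0],R[0,0])),"bottom",o["ee_pos"]+R@[0,.2547,0])
c=r.calibration("wrist"); w,d=r.grab_frame("wrist"); b,_=r.grab_frame("scene"); np.savez("w5.npz",im=w,d=d,p=o["ee_pos"],R=R,**{k:np.array(v) for k,v in c.items()})
P=wcloud(d,c); Q=(P-o["ee_pos"])@R
m=(np.hypot(Q[...,0],Q[...,2])<.04)&(abs(Q[...,1]-.181)<.006)&(d>0); print("lid z (exp .172)",np.median(P[m][:,2]),"tool y",np.median(Q[m][:,1]))
m=(abs(Q[...,2])<.007)&(Q[...,1]>.142)&(Q[...,1]<.16)&(abs(Q[...,0])<.04); q=Q[m]; print("bar top y",np.median(q[:,1]),np.percentile(q[:,0],[1,99]))
b=cv2.resize(b[90:230,160:280],None,fx=3,fy=3,interpolation=2); w=w[:400,180:480]; b=cv2.copyMakeBorder(b,0,max(0,400-b.shape[0]),0,0,0)[:400]; cv2.imwrite("pics/m6.png",np.hstack([w,b]))
E
```

```text
[ 0.58532948 -0.11392612  0.35199938] [[-4.93350269e-01  1.84149403e-03  8.69828789e-01]
 [-8.69830717e-01 -1.26260393e-03 -4.93348689e-01]
 [ 1.89750584e-04 -9.99997507e-01  2.22469406e-03]] 0.016792329414134756 11.6 [-2.80669632  0.73060123  8.48936584] [0.12743043 1.00047759 0.15620083] 0.016292924651999257 [-0.15864851  0.63130219  0.52021482  1.66468434 -0.37001707  0.94302197
 -0.01808797]
turned deg 92.16102448221179 bottom [ 0.58579851 -0.11424771  0.09730002]
lid z (exp .172) 0.17107914136542846 tool y 0.18091390534833396
bar top y 0.15082609796040342 [-0.02869307  0.02542994]
```

View pics/m6.png

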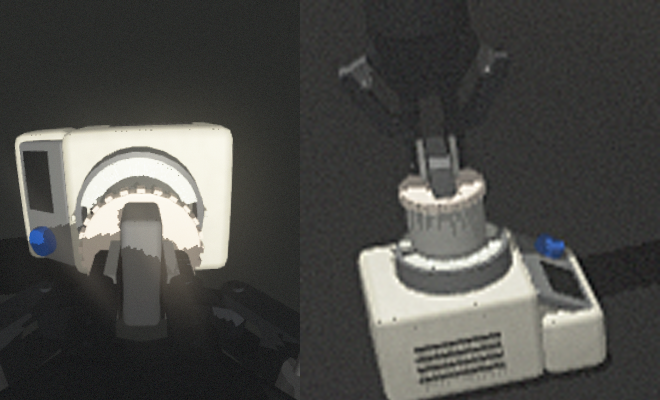

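The cup is in the collar, its lid level at z 0.171, and the bar is now perpendicular to the mill's long axis. The push and the torque (0.156 Nm) match the full-stop values. I'll add a little push and turn for margin, then hold.

Request:
send_rows(targets=[0,0.0025,0,0,0.02,0,0.0,0,0.003,0,0,0.03,0,0.0,0,0.003,0,0,0.03,0,0.0,0,0.003,0,0,0.03,0,0.0,0,0.003,0,0,0.03,0,0.0,0,0.003,0,0,0.03,0,0.0])

```text
time_s: 12.45
ee_pos: [0.5852, -0.1142, 0.3519]
ee_rot: [[-0.518, 0.003, 0.855], [-0.855, -0.001, -0.518], [-0.001, -1.0, 0.003]]
ft_force: [-5.3, 1.8, 16.4]
finger_gap: 0.0167
```

```bash
python3 - <<'E'
from h import *
o=r.get_obs(); R=np.array(o["ee_rot"]); print(o["ee_pos"],o["finger_gap"],o["time_s"],o["ft_force"],o["torque"],np.abs(o["qvel"]).max())
print("turned deg", -27.4-np.degrees(np.arctan2(R[1,0],R[0,0])),"bottom",np.array(o["ee_pos"])+R@[0,.2547,0],"tilt",np.arccos(-R[2,1]))
E
```

```text
[ 0.58517433 -0.11418961  0.35192702] 0.01670704549519999 12.45 [-5.27015837  1.77154363 16.40463766] [0.4502843  1.55071779 0.18740287] 0.007802535962767339
turned deg 93.80340731000271 bottom [ 0.58599067 -0.1143549   0.09722838] tilt 0.0032701407464609694
```

The hard stop is confirmed: force rose from 8.5 to 16.4 N with no further descent. The turn reads 93.8°, which is the quarter turn plus the key play. Handing in.

```bash
python3 -c "
from rig import r
print(r.job_done()); o=r.get_obs(); print(o['time_s'],o['ee_pos'],o['finger_gap'],o['ft_force'])"
```

```text
the job is handed in; nothing more can be done
None
the job is handed in; nothing more can be done
```

I gripped the steel cup by its bar, lowered it into the collar with its lugs in the slots, pushed it down and turned it a quarter turn clockwise. I then handed the job in at about 12.5 s, still gripping and pushing. No verdict is reported.

The last checks, taken just before handing in:
- **Pushed down:** the cup's underside was at about 97–98 mm. The force rose from 8.5 to 16.4 N with no further descent, so it was on the hard stop.
- **Turned:** the gripper had turned 93.8°, which is the quarter turn plus the key play. The torque was 0.19 Nm, just above the return spring's 0.16 Nm at the stop.
- **Held and upright:** the finger gap was 16.7 mm, so the bar was still gripped. The tool tilt was 0.003 rad.
- **Centred:** the cup was about 1 mm from the mill centre I measured with the wrist camera.

Some measurements disagreed:
- **Mill centre:** the wrist and top cameras differed by about 2 mm in y. I used the wrist value, and the cup went in without jamming.
- **Finger gap:** it read about 17 mm on the 18 mm bar.
- **Side load:** about 5 N of sideways force remained at the end.

I did not re-measure the open cup, the dish and the wash bottle. The gripper and cup stayed clear of them on the planned path, and I felt no unexpected contact.

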